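# Run the vial carousel round once and hold its spring gate open at the mark

## Task

Take the vial carousel by its upright crank grip and run it round exactly one full turn, either way, until the grip is back where it started. Then let go of it, pull the carousel's spring-return gate out by its upright handle until the arrow at the handle's foot is level with the pointed marker beside the rail, and finish while still holding it there: if let go, it springs shut. Leave the loose things on the bench where they lie.

Things in the scene. Friction and masses are not known exactly. Their poses are not given: they have to be found in the camera images.
- sampler: the whole device, fixed to the bench: a white foot, 12 mm thick, with a round end (140 mm across, under the carousel) and a straight end 80 mm wide (under the gate's rail), 325 mm long in all. Origin on the bench top, 70 mm from the carousel's axis. Its +y axis points from the origin along the device to the carousel's axis, its -y axis along the rail, the way the gate is pulled out; z is up.
- carousel (a joint): angle of the carousel (two aluminium discs, 140 mm across, with six grey-capped white vials whose caps reach 71 mm above the bench), rad, growing counter-clockwise seen from above; one full turn is 6.283. It starts anywhere from -2.5 to 2.5, turns freely both ways for several turns without stops, with light friction (about 1.5 N at the grip), and stays where it is left.
- carousel_axis (a point): point on the carousel's upright axis of rotation, 96 mm above the bench.
- crank_grip (a point): centre of the carousel's upright black crank grip, a sleeve 18 mm across and 40 mm tall (from 76 to 116 mm above the bench) that revolves freely on its pin, so that a hand need not turn with it; 45 mm from the carousel's axis. Nothing else within 60 mm is higher than 71 mm.
- gate: the spring-return gate slide. Its origin lies at bench height under the centre of the handle, in line (in y) with the arrow tip at the handle's foot; axes parallel to the sampler's. Shut, it lies 100 mm from the sampler's origin along the sampler's -y; it slides out along -y, at most 65 mm. The spring pulls it back with about 5 N when shut, 10 N at 30 mm out and 13 N at 50 mm out; let go, it springs shut.
- gate_handle (a point): centre of the head of the gate's upright black handle: the head is 12 mm thick along the pull (y), 34 mm wide across it (x) and spans 80 to 110 mm above the bench; below it a narrower stem of the same thickness reaches down to 33 mm. The handle stands free all round; the rails beside it are 26 mm high.
- mark (a point): tip of the pointed dark marker that is fixed beside the rail on the device's -x side, 30 mm above the bench. The gate is at the mark when the gate's arrow tip (the gate's origin) has the same y as this point in the sampler's frame; that is 30 to 50 mm out from shut.
- bench_timer: bystander: white kitchen-type timer, 66x66x18 mm, lying beside the rail; origin under its centre.
- usb: bystander: black memory stick, 18x57x8 mm, lying beside the rail on the robot's side; origin under its centre.
- forceps: bystander: steel tweezers, 13x126x8 mm, left of the device; origin under its centre.
- counter: bystander: small round hand tally counter, 80x51x24 mm, left of the device and farther back; origin under its centre.
- felt_pen: bystander: capped marker pen, 13x127x14 mm, behind the device; origin under its centre.

How it is judged:
On the way, in this order (a step that is already met when the one before it is completed fails the run):
1. the carousel has been turned one full turn, its grip back where it started (distance of crank_grip from where it was at the start of the episode below 0.015 m and (value of joint carousel between 3.2 and 9.4 rad or value of joint carousel between -9.4 and -3.2 rad)), for 0.2 s.
2. the fingers hold the gate at the mark (y of gate in the frame of mark between -0.005 and 0.005 m and contact force between the fingers and gate above 3 N), for 0.5 s.
At the end, for the whole second after the job is handed in: The carousel has made one full turn from where it started, either way, its grip within 15 mm of its starting place; the gate's arrow is within 5 mm of the marker along the rail, held there against its spring by the fingers (contact over 3 N) through the last second (all of step 1 and all of step 2); the arm keeps its last pose, push and grip.
It fails at once if a loose thing on the bench was moved more than 30 mm (distance of any of bench_timer, usb, forceps, counter, felt_pen from where it was at the start of the episode above 0.03 m).
It also fails if it takes over 58 s, if anything falls off the work surface, if the arm or the gripper's body presses on something with over 40 N, if the wrist force passes 120 N, or if a joint passes its speed limit or range.

## Robot

A 6-joint arm with a two-finger parallel gripper is mounted at the origin on a cart in front of the work surface, level with it; the furniture and walls round the work are solid. World frame = base frame: x ahead of the robot, y to its left, z up, the work surface at z = 0. Lengths are in m, angles in rad, forces in N, time in s.
With the tool pointing down it reaches from about 0.375 to 0.925 m from the base axis. Payload 5.7 kg.
Tool frame: the origin (TCP) lies where the fingers leave the gripper's body, on its centre line; the fingertips stand 73 mm ahead of it and the grasp point (between the pads) lies 54 mm ahead of it; z points along the fingers, y is the direction in which the jaws open and shut (so a half turn about z gives the same grasp; the last joint's range is limited). The gripper opens to 85 mm and grips with 20 to 120 N. Pads are 22 mm wide; open, the fingers measure 114 mm over their backs; the gripper's body (76 mm by 85 mm) begins 54 mm behind the grasp point. The pads swing forward as they close: fully open they stand 13 mm farther back than shut.
Start: joints at [1.048, 0.359, 1.51, -0, 1.272, -0.115], TCP at [0.238, 0.551, 0.304] pointing down, gripper open.
Joint ranges: [-2.97, 2.97], [-1.01, 2.36], [0.21, 2.38], [-0.96, 4.11], [0.2, 2.71], [-2.98, 2.98]. Speed limits (rad/s): [2.39, 2.39, 3.14, 3.14, 3.14, 3.14].

## Interface

Orientations are given as [roll, pitch, yaw] about the fixed x, y, z axes, in that order (R = Rz(yaw) Ry(pitch) Rx(roll)).
In Python, from workcell import arm gives the robot as it stands.
- The arm moves only by the shell command python3 -m jog 'ROWS' [FORCE]. ROWS is JSON, a list of rows, each a list of 3 entries, a list of its own where there are three numbers: the shift along the tool's x, y, z in cm, then the turn, a rotation vector about the tool's x, y, z in degrees, then the closure in counts, from 0 (fully open) to 255 (shut). A call has 1 to 10 rows; each row shifts and turns the pose as measured when the row begins, along the tool's axes as they then stand; what a row does not reach is not made up. A row lasts 1/8 s, in which the tool goes at most 62.5 mm and 10.7 degrees, less where a joint would pass 70% of its speed; a pose out of reach is approached as far as the arm can. A call with a gripper value outside its range is refused whole. The fingers move at their own pace and stop on an object; FORCE is the grip in N (left out, the last holds). Time passes only in rows, so rows that do not move let the fingers close. It gives the time, the measured TCP pose, the force and the opening at its end, in the units of the state.
- arm.sense(): the state, without advancing time (a new reading comes with each control period).
- arm.camera(name): name is "side" or "top"; returns the picture (480x640x3 uint8, blue, green, red); there is no depth.
- arm.camera_info(name): a dict with "fx", "fy", "cx", "cy" (pixels), "k1" (the pictures are not rectified: a ray, as slopes to the right and down, at radius r is drawn at 1 + k1 r^2 times it, then the intrinsics apply), "position" and "orientation" of the camera in the world. Camera axes: x right, y down, z forward; pixel columns grow to the right and rows downward; lengths in m; the calibration is good to about 2 mm. A picture is of the moment at which its call begins. camera_info takes no time and is no camera call.
- arm.sign_off(): hands the job in, once; it reports no verdict.
The state is a dict: "t": time; "qpos": joint angles; "joint_velocities": joint speeds; "joint_torque": joint torques, N m; "tool_pos": TCP position; "tool_rot": TCP orientation; "force": force on the tool from outside, world axes, zero at the start; "wrist_torque": the same for the moment, N m; "opening": finger opening in m.
Only numpy, scipy, OpenCV 4.12 (cv2) and the standard library are available. Lean on these libraries where they do the work, as an engineer would, in place of code of your own. Each camera call takes 0.05 s, during which the arm holds its last target.

## Working session

There is one attempt and no reset: what is moved stays moved. The work goes in short steps, Python scripts to look and compute and a shell command to move; the robot and the scene stay as the last step left them, time stands still between calls to the robot, and variables do not carry over. Pictures are saved under pics/ and viewed, and the job is handed in when it is done.

```bash
mkdir -p pics; ls
python3 - <<'E'
from workcell import arm
import cv2
s=arm.sense();print({k:(v if not hasattr(v,'tolist') else v.tolist()) for k,v in s.items()})
for n in("side","top"):
    print(n,arm.camera_info(n)); cv2.imwrite(f"pics/{n}0.png",arm.camera(n))
E
```

```text
pics
{'t': 0.0, 'qpos': [1.0478796431517934, 0.3595164164908056, 1.5114127619180056, 4.384769988601722e-05, 1.2725303778664618, -0.11508570077848204], 'joint_velocities': [0.00032488938524884435, 0.0021752810505090876, -0.0012159227693591744, -1.774778716479502e-05, -0.0004896548305408539, 0.0001669635275322191], 'joint_torque': [-0.00019750829324038932, -52.76140093803406, -27.862313389778137, -0.0004951945447828621, 0.01348491496173665, 2.2940961343920208e-05], 'tool_pos': [0.23768623965563176, 0.5503221152236148, 0.30305416839997595], 'tool_rot': [-3.1397429102865164, -0.0002559902445893325, 2.733748509620736], 'force': [-0.30995475974242276, 1.1075459371819947, -0.6425737756660526], 'wrist_torque': [0.018912579970785257, -0.0028243489397319003, -0.03291996543896163], 'opening': 0.08547763725232842}
side {'fx': 569.7758901307876, 'fy': 569.7758901307876, 'cx': 326.29135842198497, 'cy': 236.99273415348256, 'k1': -0.04127053419807569, 'position': array([ 0.22293185, -0.41430458,  0.44215594]), 'orientation': array([-2.00256390e+00,  1.32960635e-03, -4.86383967e-01])}
top {'fx': 623.5219543314282, 'fy': 623.5219543314282, 'cx': 307.90534427694683, 'cy': 244.35327735695634, 'k1': 0.004097387600160324, 'position': array([0.35207258, 0.31168967, 1.23574309]), 'orientation': array([-2.93602391,  0.00498566, -1.65628019])}
```

View pics/side0.png

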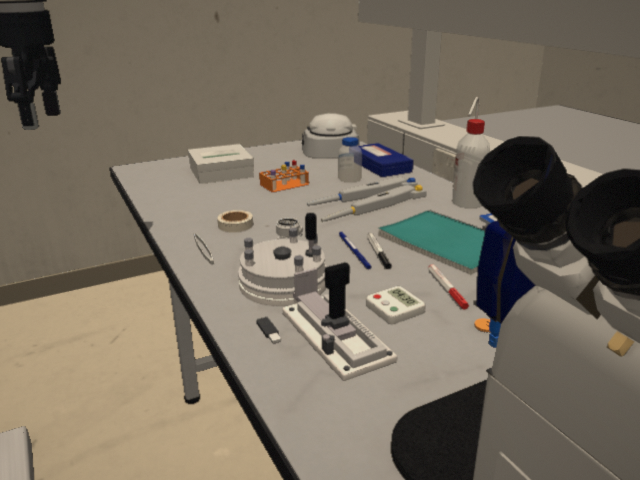

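View pics/top0.png

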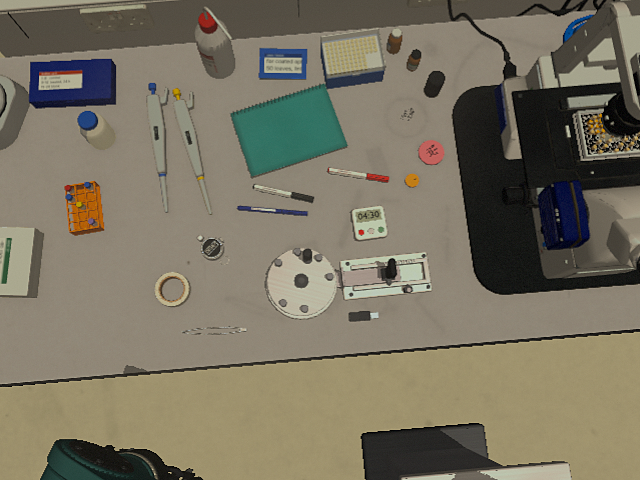

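```bash
cat > h.py <<'E'
from workcell import arm
import cv2, numpy as np
from scipy.spatial.transform import Rotation as Ro
def cam(n):
    i=arm.camera_info(n);R=Ro.from_euler('xyz',i['orientation']).as_matrix()
    K=np.array([[i['fx'],0,i['cx']],[0,i['fy'],i['cy']],[0,0,1]]);D=np.array([i['k1'],0,0,0]);return K,D,R,np.array(i['position'])
def back(n,uv,z):
    K,D,R,p=cam(n);u=cv2.undistortPoints(np.array([[uv]],float),K,D)[0,0]
    d=R@np.array([u[0],u[1],1]);return p+d*(z-p[2])/d[2]
def proj(n,P):
    K,D,R,p=cam(n);P=np.atleast_2d(np.array(P,float));c=(P-p)@R
    return cv2.projectPoints(c,np.zeros(3),np.zeros(3),K,D)[0][:,0]
def crop(img,x,y,w,h,s,f):
    cv2.imwrite(f,cv2.resize(img[y:y+h,x:x+w],None,fx=s,fy=s,interpolation=cv2.INTER_CUBIC))
E
python3 - <<'E'
from h import *
t=cv2.imread('pics/top0.png');s=cv2.imread('pics/side0.png')
crop(t,255,235,190,95,4.2,'pics/t0z.png');crop(s,225,200,190,180,3.3,'pics/s0z.png')
E
```

```text
(no output)
```

View pics/t0z.png

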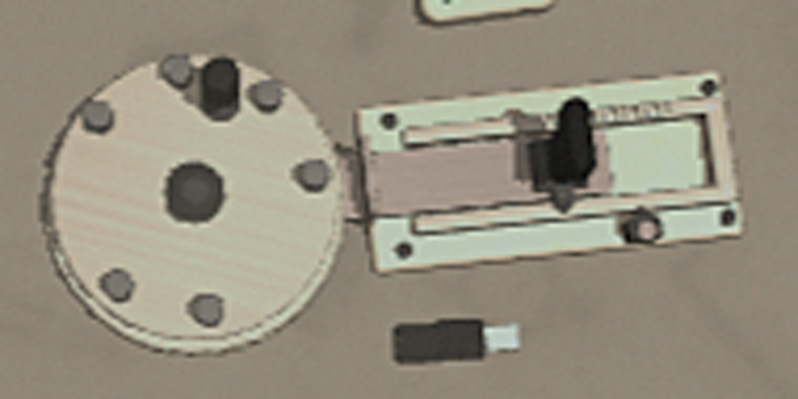

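View pics/s0z.png

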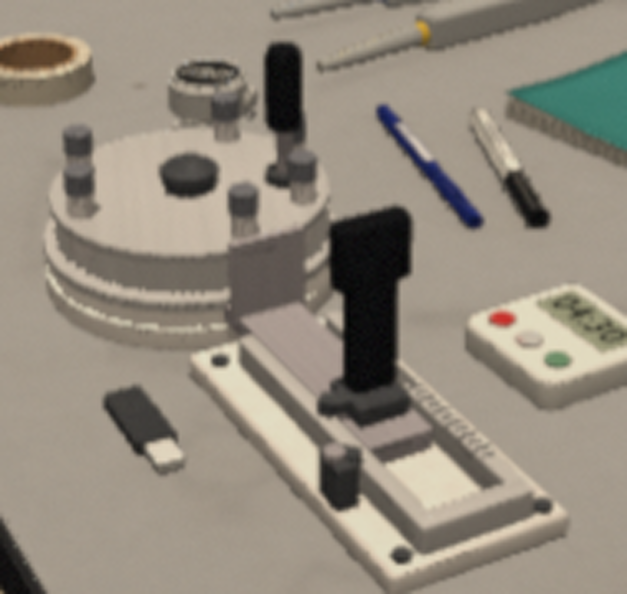

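```bash
cat > m.py <<'E'
from h import *
T=lambda x,y:((x+.5)/4.2-.5+255,(y+.5)/4.2-.5+235)
S=lambda x,y:((x+.5)/3.3-.5+225,(y+.5)/3.3-.5+200)
if __name__=='__main__':
  a=back('top',T(718,73),.012);b=back('top',T(742,236),.012);print('corners',a,b,np.linalg.norm(a-b))
  c=back('side',S(568,516),.012);d=back('side',S(390,586),.012);print('side corners',c,d,np.linalg.norm(c-d))
  a2=back('top',T(357,110),.012);b2=back('top',T(378,270),.012);print('inner',a2,b2)
  X=(a-b)/np.linalg.norm(a-b);L=(a2+b2-a-b)/2;L/=np.linalg.norm(L);yw=np.arctan2(L[1],L[0])-np.pi/2
  print('yaw from x edge',np.arctan2(X[1],X[0]),'long',yw)
  Y=np.array([-np.sin(yw),np.cos(yw),0]);Xv=np.array([np.cos(yw),np.sin(yw),0])
  o=(a+b)/2+.185*Y;print('o',o,'axis',o+.07*Y,'handle shut',o-.1*Y)
  for nm,n,uv,z in [('grip top','top',T(221,70),.116),('grip top s','side',S(283,52),.116),('handle top','top',T(574,108),.11),('handle s','side',S(371,218),.11),('hub','top',T(194,192),.062),('hub s','side',S(189,172),.062),
    ('arrow','top',T(565,208),.03),('arrow s','side',S(321,402),.03),('mark','top',T(642,222),.03),('mark s','side',S(338,452),.03)]:
    p=back(n,uv,z);q=p-o;print(nm,p.round(4),'sampler',round(q@Xv,4),round(q@Y,4))
E
python3 m.py
```

```text
corners [0.57097484 0.0631471  0.012     ] [0.49257338 0.06158685 0.012     ] 0.07841698449354229
side corners [0.57088395 0.05754882 0.012     ] [0.49151534 0.05319458 0.012     ] 0.0794879581780066
inner [0.56798348 0.23586215 0.012     ] [0.49130657 0.23335331 0.012     ]
yaw from x edge 0.019898060751661117 long 0.012360448335167584
o [0.52948748 0.24735284 0.012     ] axis [0.52862228 0.31734749 0.012     ] handle shut [0.5307235  0.14736048 0.012     ]
grip top [0.5724 0.2996 0.116 ] sampler 0.0435 0.0518
grip top s [0.5685 0.2908 0.116 ] sampler 0.0395 0.0429
handle top [0.5434 0.1475 0.11  ] sampler 0.0127 -0.1
handle s [0.5312 0.1406 0.11  ] sampler 0.0004 -0.1067
hub [0.528 0.316 0.062] sampler -0.0006 0.0687
hub s [0.5241 0.2996 0.062 ] sampler -0.0048 0.0524
arrow [0.5105 0.1453 0.03  ] sampler -0.0202 -0.1018
arrow s [0.512  0.1459 0.03  ] sampler -0.0187 -0.1013
mark [0.501  0.1105 0.03  ] sampler -0.0302 -0.1365
mark s [0.5019 0.1123 0.03  ] sampler -0.0293 -0.1347
```

```bash
cat > ov.py <<'E'
from h import *
def overlay(n,img,o,yw,th,gy=-.1,mk=(-.03,-.136)):
    c,s=np.cos(yw),np.sin(yw)
    W=lambda P:np.array([[o[0]+c*x-s*y,o[1]+s*x+c*y,z] for x,y,z in P])
    k=4;im=cv2.resize(img,None,fx=k,fy=k,interpolation=cv2.INTER_CUBIC)
    def ln(P,col,cl=True):
        q=((proj(n,W(P))+.5)*k-.5).round().astype(int);cv2.polylines(im,[q.reshape(-1,1,2)],cl,col,1)
    ln([(-.04,-.185,.012),(.04,-.185,.012),(.04,-.0,.012),(-.04,-.0,.012)],(0,0,255))
    a=np.linspace(0,6.283,60)
    ci=lambda x,y,r,z:[(x+r*np.cos(t),y+r*np.sin(t),z) for t in a]
    ln(ci(0,.07,.07,.0),(0,255,0));
    g=(.045*np.cos(th),.07+.045*np.sin(th))
    ln(ci(*g,.009,.116),(255,0,0));ln(ci(*g,.009,.076),(255,0,0))
    for z in(.08,.11): ln([(-.017,gy-.006,z),(.017,gy-.006,z),(.017,gy+.006,z),(-.017,gy+.006,z)],(0,255,255))
    ln([(0,.07,.0),(0,.07,.096)],(255,0,255))
    return im
E
python3 - <<'E'
from ov import *
o=(.5295,.246);
for n,(x,y,w,h) in {'top':(255,235,190,95),'side':(225,200,190,150)}.items():
    im=overlay(n,cv2.imread(f'pics/{n}0.png'),o,.014,np.arctan2(-.02,.04));cv2.imwrite(f'pics/ov_{n}.png',im[y*4:(y+h)*4,x*4:(x+w)*4])
E
```

```text
(no output)
```

View pics/ov_top.png

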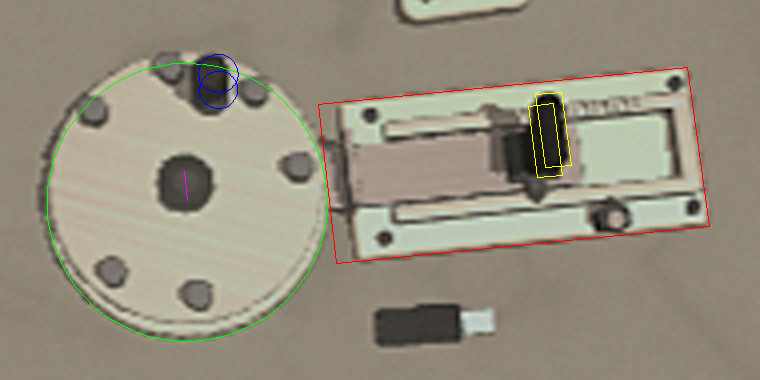

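View pics/ov_side.png

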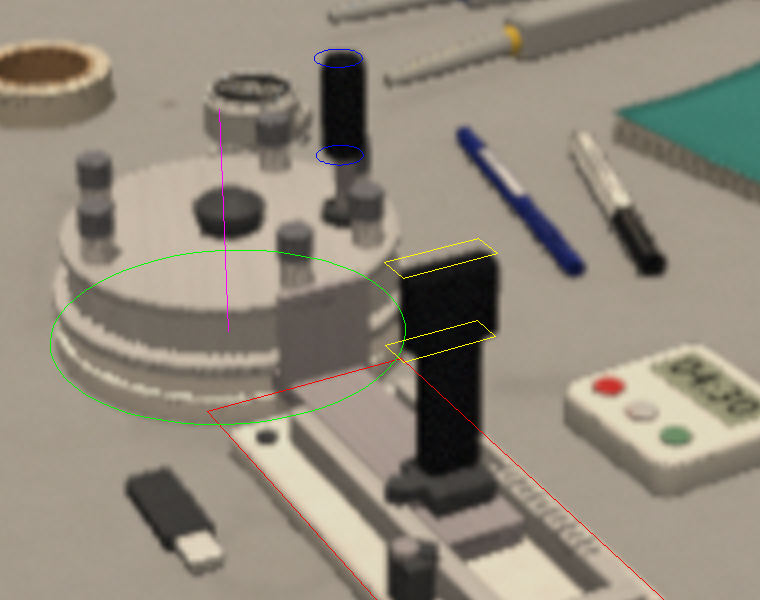

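Run:
```python
from h import *
from scipy.optimize import least_squares
V=lambda n,x,y:((x+.5)/4-.5+(255 if n=='top' else 225),(y+.5)/4-.5+(235 if n=='top' else 200))
def pts(p):
    th=p[3];g=(.045*np.cos(th),.07+.045*np.sin(th))
    L=[('top',(687,68),(.04,-.185,.012)),('top',(709,226),(-.04,-.185,.012)),('top',(212,72),(*g,.116)),('top',(546,131),(0,-.1,.11)),
     ('side',(343,59),(*g,.116)),('side',(343,153),(*g,.076)),('side',(450,263),(0,-.1,.11)),('side',(448,345),(0,-.1,.08))]
    return L
def f(p,full=False):
    c,s=np.cos(p[2]),np.sin(p[2]);r=[]
    for n,uv,(x,y,z) in pts(p):
        r.append(proj(n,[(p[0]+c*x-s*y,p[1]+s*x+c*y,z)])[0]-V(n,*uv))
    return np.array(r) if full else np.ravel(r)
r=least_squares(f,[.53,.246,.014,-.5]);p=r.x;print(p,f(p,1).round(2))
c,s=np.cos(p[2]),np.sin(p[2]);W=lambda x,y:(p[0]+c*x-s*y,p[1]+s*x+c*y)
print('axis',W(0,.07),'grip',W(.045*np.cos(p[3]),.07+.045*np.sin(p[3])),'handle',W(0,-.1))
from ov import overlay
for n,(x,y,w,h) in {'top':(255,235,190,95),'side':(225,200,190,150)}.items():
    im=overlay(n,cv2.imread(f'pics/{n}0.png'),p[:2],p[2],p[3]);cv2.imwrite(f'pics/ov2_{n}.png',im[y*4:(y+h)*4,x*4:(x+w)*4])
for n,uv in(('top',(612,208)),('top',(538,197)),('side',(405,545)),('side',(388,490))):
    q=back(n,V(n,*uv),.03);d=q[:2]-p[:2];print(n,uv,d[0]*c+d[1]*s,-d[0]*s+d[1]*c)
```

```text
[ 0.53063139  0.24524346  0.01206314 -0.41484112] [[ 0.28 -0.65]
 [ 0.31 -0.54]
 [ 0.78 -0.8 ]
 [ 2.11 -0.95]
 [-0.37 -0.83]
 [-0.02 -0.17]
 [-1.35 -1.28]
 [-0.99 -1.04]]
axis (np.float64(0.5297869946640574), np.float64(0.31523836333024313)) grip (np.float64(0.5711858986914125), np.float64(0.29759946468736165)) handle (np.float64(0.5318376782219402), np.float64(0.14525073231861504))
top (612, 208) -0.029669554217148092 -0.13484277541892872
top (538, 197) -0.02078771145126035 -0.09971133400463009
side (405, 545) -0.030909355610358062 -0.13043486544680458
side (388, 490) -0.020864711305429617 -0.1003246404711159
```

View pics/ov2_top.png

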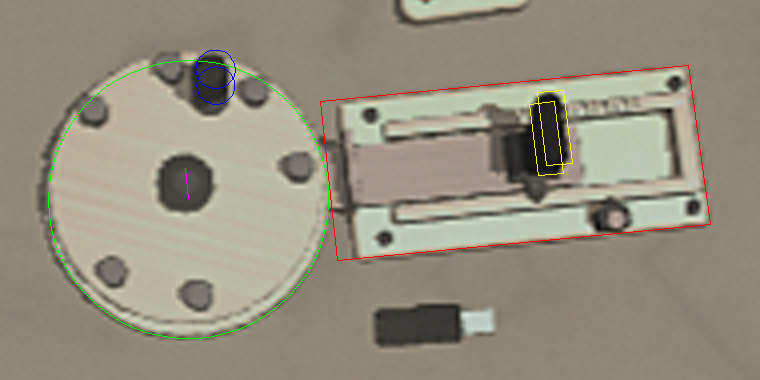

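View pics/ov2_side.png

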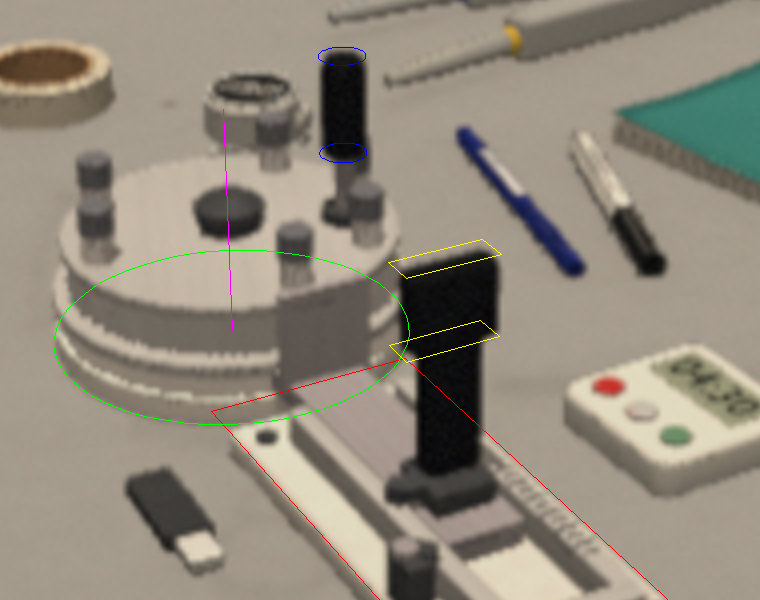

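```bash
python3 -m jog '[[[0,0,0],[0,0,-8],0],[[0,0,0],[0,0,-8],0],[[0,0,0],[0,0,-8],0],[[0,0,0],[0,0,0],0]]' 20
python3 -c "
from h import *
s=arm.sense();print(s['qpos'],s['tool_rot'],s['tool_pos'])"
```

```text
t: 0.6
tool_pos: [0.2371, 0.5492, 0.3011]
tool_rot: [-3.137, -0.003, -3.119]
force: [0.2, -0.1, -0.1]
opening: 0.0857
[ 1.04790479e+00  3.61192491e-01  1.51385142e+00 -2.08097438e-05
  1.27249225e+00 -5.45412068e-01] [-3.13650115e+00 -3.06633338e-03 -3.11907376e+00] [0.2370709  0.54924742 0.30113189]
```

```bash
python3 -m jog '[[[-4.1,-3.24,0],[0,0,0],0],[[-4.1,-3.24,0],[0,0,0],0],[[-4.1,-3.24,0],[0,0,0],0],[[-4.1,-3.24,0],[0,0,0],0],[[-4.1,-3.24,0],[0,0,0],0],[[-4.1,-3.24,0],[0,0,0],0],[[-4.1,-3.24,0],[0,0,0],0],[[-3.5,-2.8,0],[0,0,0],0],[[0,0,0],[0,0,0],0]]'
```

```text
t: 1.72
tool_pos: [0.5716, 0.291, 0.2991]
tool_rot: [-3.136, -0.004, 3.136]
force: [-0.6, 0.8, 1.0]
opening: 0.0853
```

```bash
python3 -m jog '[[[0,0.6,4],[0,0,-0.5],0],[[0,0,3],[0,0,0],0],[[0,0,2],[0,0,0],0],[[0,0,0],[0,0,0],0]]'
python3 - <<'E'
from h import *
s=cv2.imread;a=arm.camera('side');b=arm.camera('top')
A=a[120:310,215:405];B=b[190:330,220:420]
cv2.imwrite('pics/a1.png',np.hstack([cv2.resize(A,(400,400),interpolation=2),cv2.resize(B,(400,280),interpolation=2)[[*range(280)]+[279]*120]]))
E
```

```text
t: 2.22
tool_pos: [0.5693, 0.2981, 0.2066]
tool_rot: [-3.137, -0.006, 3.135]
force: [-0.3, 0.2, 0.5]
opening: 0.0855
```

View pics/a1.png

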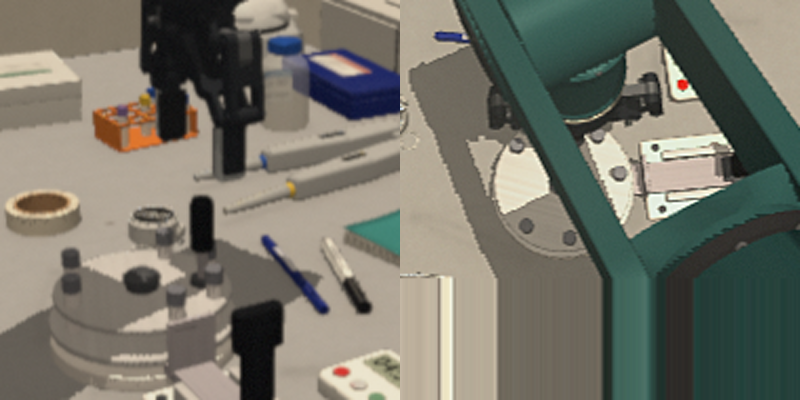

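```bash
python3 -m jog '[[[-0.15,0,2.5],[0,0,0],0],[[0,0,2],[0,0,0],0],[[0,0,0.7],[0,0,0],0],[[0,0,0],[0,0,0],0]]'
python3 - <<'E'
from h import *
a=arm.camera('side');A=a[120:310,215:405]
cv2.imwrite('pics/a2.png',cv2.resize(A,(570,570),interpolation=2))
E
```

```text
t: 2.82
tool_pos: [0.5751, 0.3009, 0.1618]
tool_rot: [3.14, 0.008, 3.134]
force: [0.6, 0.3, -0.8]
opening: 0.0852
```

View pics/a2.png

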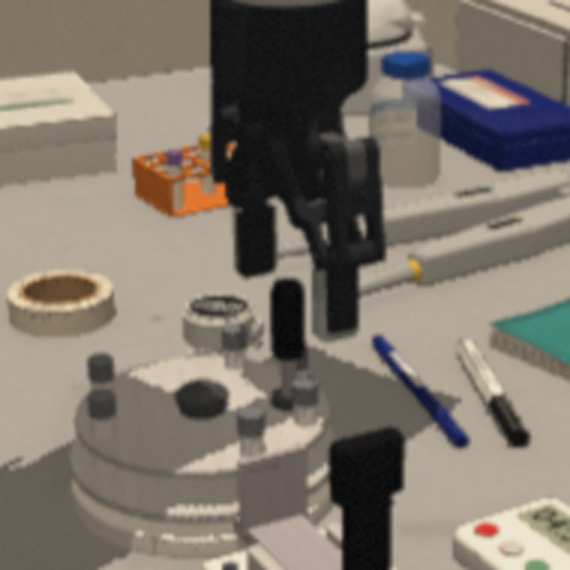

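```bash
python3 -m jog '[[[0.3,-0.3,0.7],[0,-0.5,0],0],[[0,0,0],[0,0,0],0],[[0,0,0],[0,0,0],120],[[0,0,0],[0,0,0],160],[[0,0,0],[0,0,0],160],[[0,0,0],[0,0,0],160]]' 20
```

```text
t: 3.62
tool_pos: [0.5733, 0.2982, 0.1571]
tool_rot: [3.139, 0.021, 3.134]
force: [1.0, 0.2, 0.5]
opening: 0.0321
```

```bash
python3 -m jog '[[[0,0,0.3],[0,1.2,0],185],[[0,0,0],[0,0,0],235],[[0,0,0],[0,0,0],235],[[0,0,0],[0,0,0],235]]' 20
python3 - <<'E'
from h import *
a=arm.camera('side');A=a[120:310,215:405]
cv2.imwrite('pics/a3.png',cv2.resize(A,(570,570),interpolation=2))
E
```

```text
t: 4.12
tool_pos: [0.5733, 0.2983, 0.1539]
tool_rot: [3.138, -0.002, 3.134]
force: [-0.4, 0.1, 0.8]
opening: 0.0176
```

View pics/a3.png

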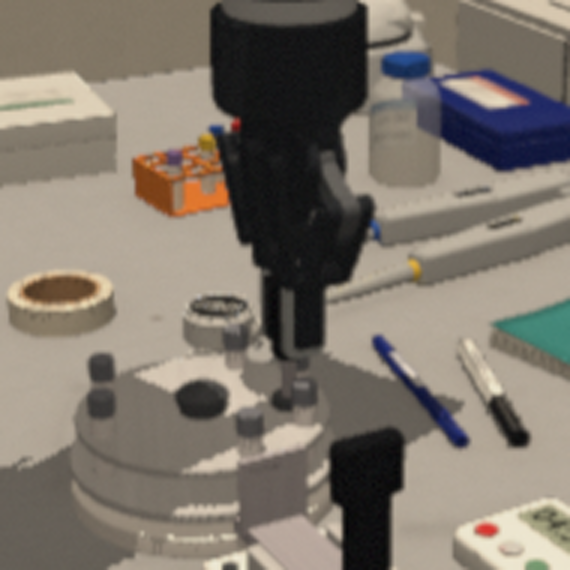

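```bash
cat > plan.py <<'E'
import sys,json
from h import *
def plan(C,r,step,n):
    s=arm.sense();p=np.array(s['tool_pos']);R=Ro.from_euler('xyz',s['tool_rot']).as_matrix()
    d=p[:2]-C;ph=np.arctan2(d[1],d[0]);print('pos',p.round(4),'r',np.hypot(*d).round(4),'phi',np.degrees(ph).round(1),'rot',np.array(s['tool_rot']).round(4),'F',np.array(s['force']).round(1),'t',s['t'],'open',s['opening'])
    q=p.copy()
    for k in range(1,n+1):
        a=ph+np.radians(step)*k;t=np.array([C[0]+r*np.cos(a),C[1]+r*np.sin(a),.154])
        print((R.T@(t-q)*100).round(2).tolist(),end=' ');q=t
    print()
    with open('log.txt','a') as f:f.write(json.dumps([p.tolist(),np.array(s['force']).tolist()])+'\n')
a=[float(x) for x in sys.argv[1:]]
plan(np.array(a[:2]),a[2],a[3],int(a[4]))
E
python3 plan.py .5317 .3155 .045 10 8
```

```text
pos [0.5733 0.2983 0.1539] r 0.045 phi -22.4 rot [ 3.1385e+00 -1.8000e-03  3.1341e+00] F [-0.2 -0.8  0.8] t 4.175 open 0.017249076432017764
[-0.23, 0.75, -0.01] [-0.1, 0.78, 0.0] [0.04, 0.78, 0.0] [0.18, 0.76, 0.0] [0.31, 0.72, 0.0] [0.43, 0.66, 0.0] [0.53, 0.57, 0.0] [0.63, 0.47, 0.0]
```

```bash
python3 -m jog '[[[-0.23,0.75,0],[0,0,0],235],[[-0.1,0.78,0],[0,0,0],235],[[0.04,0.78,0],[0,0,0],235],[[0,0,0],[0,0,0],235]]' 30;python3 plan.py .5317 .3155 .045 10 8
```

```text
t: 4.68
tool_pos: [0.5757, 0.3229, 0.1539]
tool_rot: [3.139, -0.004, 3.134]
force: [-2.4, 1.0, 2.8]
opening: 0.0172
pos [0.5757 0.3229 0.1539] r 0.0446 phi 9.5 rot [ 3.1393 -0.0036  3.1343] F [-2.4  1.   2.8] t 4.675 open 0.0171502196043997
[0.16, 0.76, -0.01] [0.33, 0.71, 0.0] [0.45, 0.64, 0.0] [0.55, 0.56, 0.0] [0.64, 0.45, 0.0] [0.71, 0.33, 0.0] [0.76, 0.2, 0.0] [0.78, 0.07, 0.0]
```

Excellent tracking and low force. Continuing.

```bash
python3 -m jog '[[[0.18,0.76,0],[0,0,0],235],[[0.31,0.71,0],[0,0,0],235],[[0.45,0.64,0],[0,0,0],235],[[0.55,0.56,0],[0,0,0],235],[[0.64,0.45,0],[0,0,0],235],[[0,0,0],[0,0,0],235]]';python3 plan.py .5317 .3155 .045 10 8
```

```text
t: 5.42
tool_pos: [0.5519, 0.355, 0.1539]
tool_rot: [-3.141, -0.006, 3.135]
force: [-3.0, -2.0, 3.1]
opening: 0.0173
pos [0.5519 0.355  0.1539] r 0.0444 phi 62.9 rot [-3.1407 -0.0056  3.1352] F [-3.  -2.   3.1] t 5.425 open 0.017261783724455377
[0.7, 0.35, -0.01] [0.77, 0.16, 0.0] [0.78, 0.02, 0.0] [0.78, -0.11, 0.0] [0.74, -0.25, 0.0] [0.69, -0.37, 0.0] [0.62, -0.49, 0.0] [0.52, -0.59, 0.0]
```

```bash
python3 -m jog '[[[0.7,0.33,0],[0,0,0],235],[[0.77,0.16,0],[0,0,0],235],[[0.78,0.02,0],[0,0,0],235],[[0.78,-0.11,0],[0,0,0],235],[[0.74,-0.25,0],[0,0,0],235],[[0.69,-0.37,0],[0,0,0],235],[[0,0,0],[0,0,0],235]]';python3 plan.py .5317 .3155 .045 10 8
```

```text
t: 6.3
tool_pos: [0.5071, 0.3528, 0.1539]
tool_rot: [3.141, -0.0, 3.135]
force: [0.2, -3.5, 1.1]
opening: 0.0172
pos [0.5071 0.3528 0.1539] r 0.0446 phi 123.4 rot [ 3.1414e+00 -3.0000e-04  3.1347e+00] F [ 0.2 -3.5  1.1] t 6.3 open 0.017235747957151718
[0.63, -0.46, -0.01] [0.52, -0.59, 0.0] [0.41, -0.67, -0.0] [0.28, -0.73, -0.0] [0.15, -0.77, -0.0] [0.02, -0.78, -0.0] [-0.12, -0.78, -0.0] [-0.25, -0.74, -0.0]
```

```bash
python3 -m jog '[[[0.62,-0.47,0],[0,0,0],235],[[0.52,-0.59,0],[0,0,0],235],[[0.41,-0.67,0],[0,0,0],235],[[0.28,-0.73,0],[0,0,0],235],[[0.15,-0.77,0],[0,0,0],235],[[0.02,-0.78,0],[0,0,0],235],[[0,0,0],[0,0,0],235]]';python3 plan.py .5317 .3155 .045 10 8
```

```text
t: 7.18
tool_pos: [0.4862, 0.3111, 0.154]
tool_rot: [3.138, 0.001, 3.134]
force: [2.0, -1.3, -2.8]
opening: 0.017
pos [0.4862 0.3111 0.154 ] r 0.0457 phi -174.5 rot [3.1385e+00 1.3000e-03 3.1338e+00] F [ 2.  -1.3 -2.8] t 7.175 open 0.01697475661823591
[-0.22, -0.76, -0.01] [-0.28, -0.73, -0.0] [-0.4, -0.67, -0.0] [-0.51, -0.59, -0.0] [-0.61, -0.49, -0.0] [-0.69, -0.38, -0.0] [-0.74, -0.26, 0.0] [-0.77, -0.12, 0.0]
```

```bash
python3 -m jog '[[[-0.18,-0.76,0],[0,0,0],235],[[-0.28,-0.73,0],[0,0,0],235],[[-0.4,-0.67,0],[0,0,0],235],[[-0.51,-0.59,0],[0,0,0],235],[[-0.61,-0.49,0],[0,0,0],235],[[-0.69,-0.38,0],[0,0,0],235],[[0,0,0],[0,0,0],235]]';python3 plan.py .5317 .3155 .045 10 9
```

```text
t: 8.05
tool_pos: [0.5144, 0.2726, 0.1539]
tool_rot: [3.137, 0.0, 3.133]
force: [2.1, -0.2, -0.8]
opening: 0.017
pos [0.5144 0.2726 0.1539] r 0.0462 phi -112.0 rot [3.1374e+00 4.0000e-04 3.1330e+00] F [ 2.1 -0.2 -0.8] t 8.05 open 0.01702770758988046
[-0.8, -0.11, -0.01] [-0.78, -0.09, -0.0] [-0.78, 0.05, 0.0] [-0.76, 0.18, 0.0] [-0.72, 0.31, 0.0] [-0.65, 0.43, 0.0] [-0.57, 0.54, 0.0] [-0.47, 0.63, 0.0] [-0.35, 0.7, 0.0]
```

```bash
python3 -m jog '[[[-0.78,-0.18,0],[0,0,0],235],[[-0.78,-0.09,0],[0,0,0],235],[[-0.78,0.05,0],[0,0,0],235],[[-0.76,0.18,0],[0,0,0],235],[[-0.72,0.31,0],[0,0,0],235],[[-0.65,0.43,0],[0,0,0],235],[[0,0,0],[0,0,0],235]]';python3 plan.py .5317 .3155 .045 10 4
python3 - <<'E'
import json,numpy as np
L=np.array([json.loads(l)[0][:2] for l in open('log.txt')])
A=np.c_[2*L,np.ones(len(L))];x=np.linalg.lstsq(A,(L**2).sum(1),rcond=None)[0];print(x[:2],np.sqrt(x[2]+x[0]**2+x[1]**2))
E
```

```text
t: 8.93
tool_pos: [0.5609, 0.2804, 0.1539]
tool_rot: [3.137, -0.002, 3.133]
force: [-1.0, 3.5, -0.1]
opening: 0.017
pos [0.5609 0.2804 0.1539] r 0.0457 phi -50.2 rot [ 3.1372e+00 -2.5000e-03  3.1333e+00] F [-1.   3.5 -0.1] t 8.925 open 0.017015042313990175
[-0.51, 0.61, -0.01] [-0.45, 0.64, 0.0] [-0.33, 0.71, 0.0] [-0.2, 0.76, 0.0] 
[0.53125578 0.31461715] 0.04522076385654807
```

```bash
python3 -m jog '[[[-0.5,0.53,0],[0,0,0],235],[[-0.41,0.58,0],[0,0,0],235],[[-0.3,0.63,0],[0,0,0],235],[[0,0,0],[0,0,0],235],[[0,0,0],[0,0,0],235]]';python3 plan.py .5317 .3155 .045 10 1
```

```text
t: 9.55
tool_pos: [0.5736, 0.2986, 0.1539]
tool_rot: [3.139, -0.003, 3.134]
force: [-2.5, -0.6, 1.8]
opening: 0.0168
pos [0.5736 0.2986 0.1539] r 0.0451 phi -22.0 rot [ 3.1385e+00 -3.0000e-03  3.1342e+00] F [-2.5 -0.6  1.8] t 9.55 open 0.016783455461710253
[-0.21, 0.76, -0.01]
```

```bash
python3 -m jog '[[[0,0,0],[0,0,0],235],[[0,0,0],[0,0,0],200],[[0,0,0],[0,0,0],150],[[0,0,0],[0,0,0],100],[[0,0,0],[0,0,0],60],[[0,0,0],[0,0,0],40],[[0,0,2],[0,0,0],40]]' | tail -4 >/dev/null; python3 plan.py .5317 .3155 .045 10 1
```

```text
pos [0.576  0.2985 0.1351] r 0.0474 phi -21.1 rot [3.1374e+00 2.9000e-03 3.1337e+00] F [-0.2 -0.2 -0.9] t 10.425 open 0.0718534589798931
[0.01, 0.85, -1.88]
```

I mistyped the sign of that last lift: +z is down, so the tool went down 19 mm. There was no contact force. I'm lifting straight up now and will check the carousel in a picture.

```bash
python3 -m jog '[[[0,0,-2],[0,0,0],40],[[0,0,-3],[0,0,0],40],[[0,0,-3],[0,0,0],40],[[0,0,0],[0,0,0],40]]'
python3 - <<'E'
from h import *
a=arm.camera('side');A=a[120:310,215:405]
cv2.imwrite('pics/a4.png',cv2.resize(A,(570,570),interpolation=2))
E
```

```text
t: 10.92
tool_pos: [0.5762, 0.2983, 0.2219]
tool_rot: [3.137, 0.004, 3.134]
force: [0.9, 0.2, -0.2]
opening: 0.0722
```

View pics/a4.png

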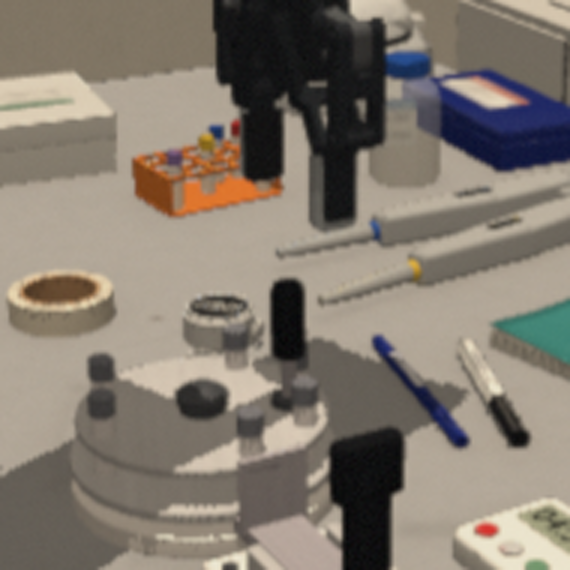

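```bash
python3 -m jog '[[[1.1,-3.8,0],[0,0,-0.6],0],[[1.1,-3.8,0],[0,0,-0.6],0],[[1.1,-3.8,0],[0,0,0],0],[[1.0,-3.8,0],[0,0,0],0],[[0,0,0],[0,0,0],0]]'
python3 - <<'E'
from h import *
a=arm.camera('side');A=a[150:370,235:425]
cv2.imwrite('pics/a5.png',cv2.resize(A,None,fx=2.7,fy=2.7,interpolation=2))
E
```

```text
t: 11.6
tool_pos: [0.5302, 0.142, 0.2188]
tool_rot: [3.138, -0.001, -3.126]
force: [-0.3, 0.6, 0.8]
opening: 0.0854
```

View pics/a5.png

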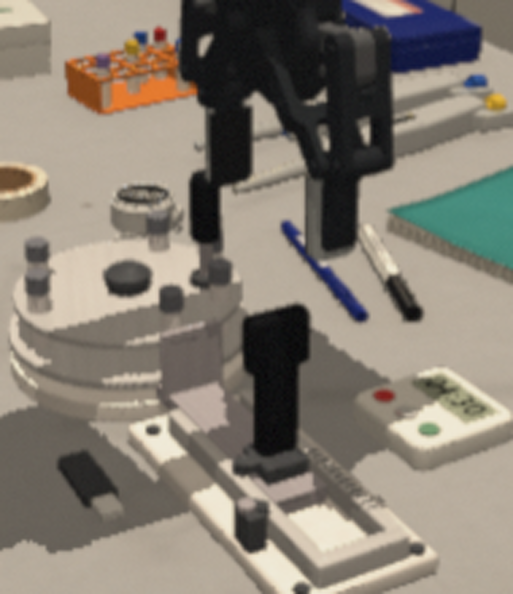

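```bash
python3 -m jog '[[[0,0.3,2.5],[0,0,0],0],[[0,0,2.5],[0,0,0],0],[[0,0,1.8],[0,0,0],0],[[0,0,0],[0,0,0],0]]'
python3 - <<'E'
from h import *
print(arm.sense()['force']);a=arm.camera('side');A=a[150:370,235:425]
cv2.imwrite('pics/a6.png',cv2.resize(A,None,fx=2.7,fy=2.7,interpolation=2))
E
```

```text
t: 12.15
tool_pos: [0.5329, 0.1506, 0.1495]
tool_rot: [3.135, 0.003, -3.124]
force: [-0.9, 1.0, -0.2]
opening: 0.0855
[-0.92776796  0.98118022 -0.22659957]
```

View pics/a6.png

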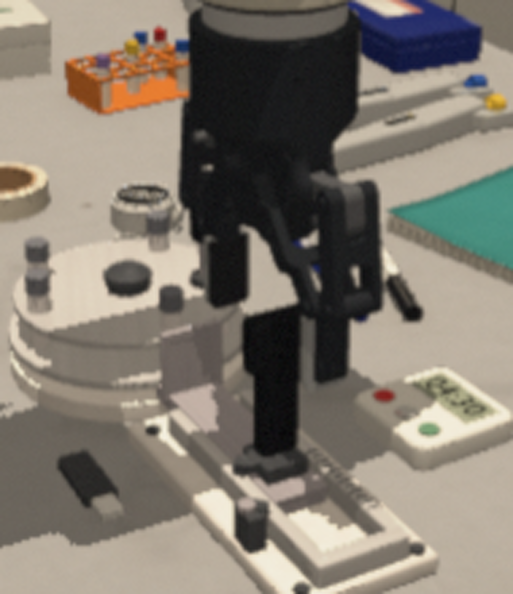

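```bash
python3 -m jog '[[[0,-0.5,0.4],[0,0,0],100],[[0,0,0],[0,0,0],160],[[0,0,0],[0,0,0],200],[[0,0,0],[0,0,0],200]]' 20
python3 -m jog '[[[0,0,0],[0,0,0],255],[[0,0,0],[0,0,0],255],[[0,0,0],[0,0,0],255],[[0,0,0],[0,0,0],255]]' 60
```

```text
t: 12.7
tool_pos: [0.5353, 0.1463, 0.1483]
tool_rot: [3.135, 0.009, -3.123]
force: [0.1, 0.7, -0.2]
opening: 0.0182
t: 13.2
tool_pos: [0.5354, 0.1446, 0.1486]
tool_rot: [3.137, 0.009, -3.123]
force: [0.5, -0.4, -0.7]
opening: 0.0113
```

```bash
python3 -m jog '[[[0,-0.8,0],[0,0,0],255],[[0,-0.8,0],[0,0,0],255],[[0,-0.8,0],[0,0,0],255],[[0,-0.4,0],[0,0,0],255],[[0,0,0],[0,0,0],255]]'
python3 - <<'E'
from h import *
print(arm.sense()['tool_pos'],arm.sense()['force']);a=arm.camera('side');cv2.imwrite('pics/raw7.png',a);A=a[270:390,270:410]
cv2.imwrite('pics/a7.png',cv2.resize(A,None,fx=5,fy=5,interpolation=2))
b=arm.camera('top');cv2.imwrite('pics/a7t.png',cv2.resize(b[230:320,330:450],None,fx=6,fy=6,interpolation=2))
E
```

```text
t: 13.82
tool_pos: [0.5357, 0.1215, 0.1486]
tool_rot: [3.127, 0.01, -3.124]
force: [0.9, 8.1, -1.9]
opening: 0.0112
[0.5357031  0.12150547 0.14859092] [ 0.88641868  8.1257162  -1.94017822]
```

View pics/a7.png

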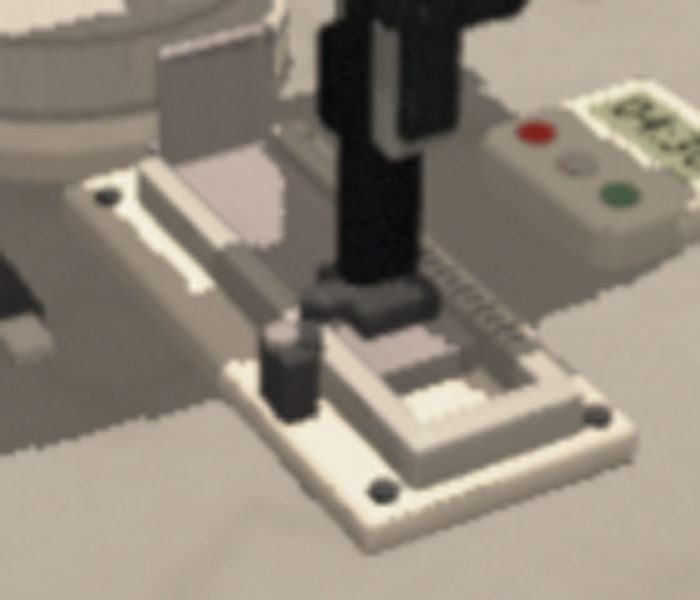

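View pics/a7t.png

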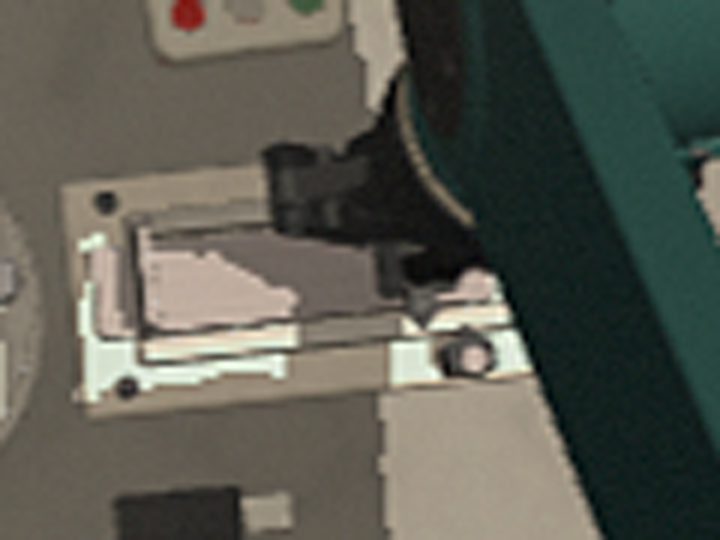

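Run:
```python
from h import *
a=cv2.imread('pics/raw7.png');A=a[320:360,310:350]
A=cv2.resize(A,None,fx=14,fy=14,interpolation=2);A=np.clip(A*1.6,0,255).astype('uint8')
cv2.imwrite('pics/a8.png',A)
b=cv2.imread('pics/top0.png')[275:300,380:420]
cv2.imwrite('pics/a8t.png',cv2.resize(b,None,fx=16,fy=16,interpolation=2))
```

```text
(no output)
```

View pics/a8.png

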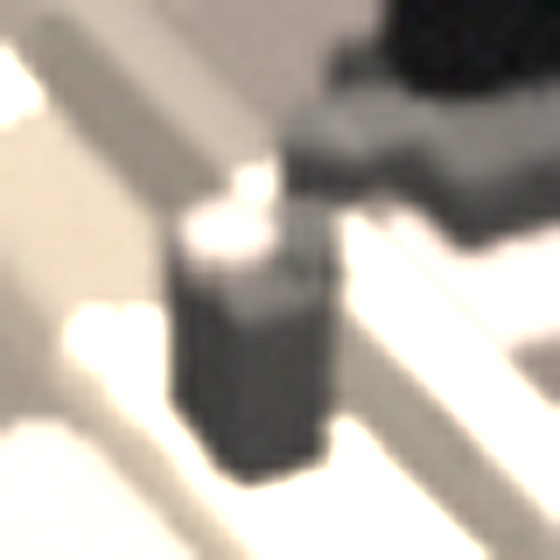

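View pics/a8t.png

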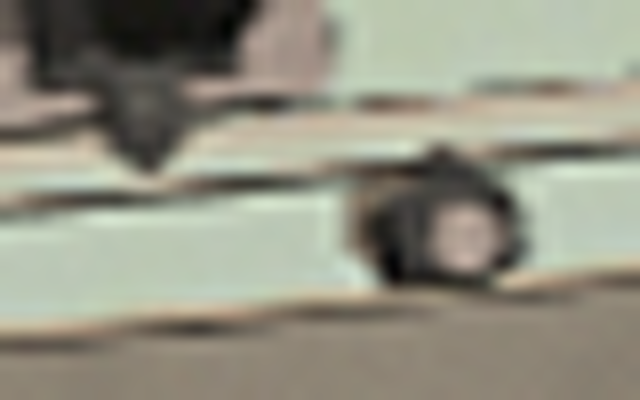

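Run:
```python
from h import *
yw=.0121;Y=np.array([-np.sin(yw),np.cos(yw)]);X=np.array([Y[1],-Y[0]]);o=np.array([.5306,.2446])
V=lambda u,v,k,x,y:((u+.5)/k-.5+x,(v+.5)/k-.5+y)
for nm,n,uv in[('arrow0','top',V(150,168,16,380,275)),('mark','top',V(438,148,16,380,275)),('arrow7','top',V(428,322,6,330,230)),('mark7','top',V(466,331,6,330,230)),('arrow7s','side',V(285,165,14,310,320)),('mark7s','side',V(335,215,14,310,320))]:
    q=back(n,uv,.03)[:2];d=q-o;print(nm,uv,q,d@X,d@Y)
```

```text
arrow0 (388.90625, 285.03125) [0.50882804 0.14596677] -0.022963796989372273 -0.09836257354411136
mark (406.90625, 283.78125) [0.50825414 0.11078792] -0.023963313915944764 -0.1335319016970788
arrow7 (400.9166666666667, 283.25) [0.51029369 0.12228019] -0.021784854764174084 -0.1220651559712471
mark7 (407.25, 284.75) [0.50630704 0.11034558] -0.02591561777755815 -0.1339506498234278
arrow7s (329.89285714285717, 331.32142857142856) [0.51051967 0.1209608 ] -0.021574853991315056 -0.12338718580525486
mark7s (333.4642857142857, 334.89285714285717) [0.51074805 0.11186125] -0.02145659801901968 -0.1324888270585109
```

```bash
python3 -m jog '[[[0,-0.6,0],[0,0,0],255],[[0,-0.5,0],[0,0,0],255],[[0,0,0],[0,0,0],255],[[0,0,0],[0,0,0],255]]'
python3 - <<'E'
from h import *
print(arm.sense()['tool_pos'],arm.sense()['force']);a=arm.camera('side');A=a[315:365,305:355]
cv2.imwrite('pics/a9.png',np.clip(cv2.resize(A,None,fx=11,fy=11,interpolation=2)*1.5,0,255))
b=arm.camera('top');cv2.imwrite('pics/a9t.png',cv2.resize(b[265:300,380:430],None,fx=14,fy=14,interpolation=2))
E
```

```text
t: 14.42
tool_pos: [0.5357, 0.1155, 0.1486]
tool_rot: [3.119, 0.011, -3.123]
force: [0.4, 8.4, -1.0]
opening: 0.0111
[0.53572688 0.11548682 0.14859842] [ 0.41157813  8.37795454 -0.98200588][ WARN:0@0.892] global loadsave.cpp:1063 imwrite_ Unsupported depth image for selected encoder is fallbacked to CV_8U.
```

View pics/a9.png

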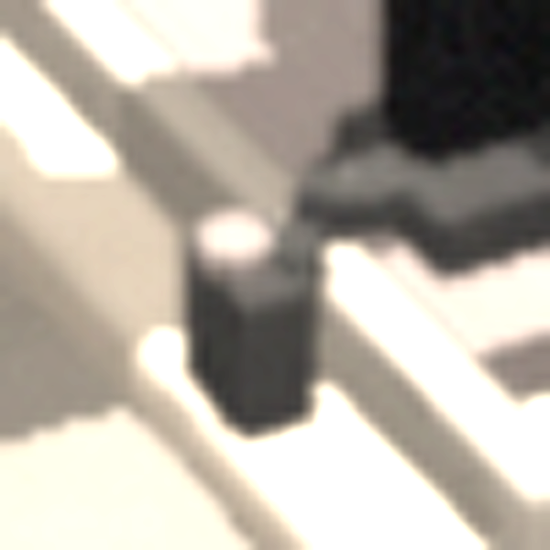

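View pics/a9t.png

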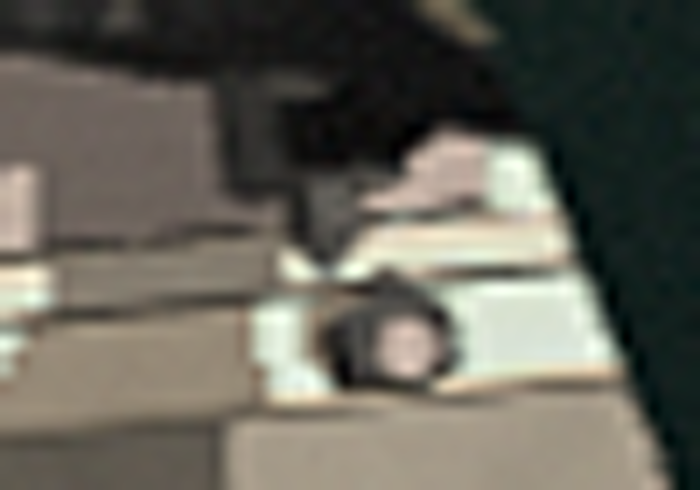

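```bash
python3 -m jog '[[[0,-0.6,0],[0.5,0,0],255],[[0,-0.4,0],[0.5,0,0],255]]'; python3 -m jog '[[[0,0,0],[0,0,0],255]]'; python3 -m jog '[[[0,0,0],[0,0,0],255]]'
cat > look.py <<'E'
from h import *
import sys
k=sys.argv[1];print(arm.sense()['tool_pos'],arm.sense()['force']);a=arm.camera('side');A=a[315:365,305:355]
A=np.clip(cv2.resize(A,None,fx=7,fy=7,interpolation=2)*1.5,0,255).astype('uint8')
b=arm.camera('top');B=cv2.resize(b[270:295,390:420],None,fx=14,fy=14,interpolation=2)
cv2.imwrite(f'pics/{k}.png',np.hstack([A,B]))
E
python3 look.py b1
```

```text
t: 14.78
tool_pos: [0.5359, 0.1086, 0.1486]
tool_rot: [3.131, 0.011, -3.124]
force: [-0.4, 10.5, -2.2]
opening: 0.0114
t: 14.9
tool_pos: [0.5358, 0.1101, 0.1486]
tool_rot: [3.129, 0.011, -3.124]
force: [0.7, 10.3, -1.6]
opening: 0.0113
t: 15.02
tool_pos: [0.5358, 0.1116, 0.1486]
tool_rot: [3.126, 0.011, -3.124]
force: [0.8, 9.5, -1.1]
opening: 0.0114
[0.53579221 0.11156576 0.14861357] [ 0.83911829  9.50400935 -1.05756207]
```

View pics/b1.png

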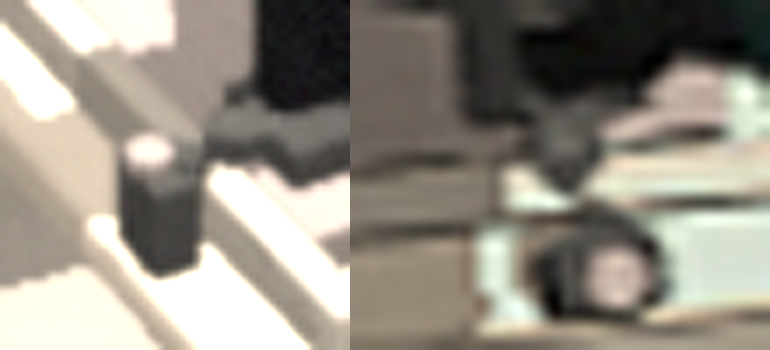

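```bash
python3 -m jog '[[[0,-0.45,0],[0.2,0,0],255],[[0,-0.15,0],[0.15,0,0],255],[[0,-0.15,0],[0.15,0,0],255],[[0,-0.15,0],[0.15,0,0],255]]'; 
python3 look.py b2
```

```text
t: 15.62
tool_pos: [0.5358, 0.1088, 0.1486]
tool_rot: [3.127, 0.012, -3.125]
force: [1.1, 10.2, -1.7]
opening: 0.0113
[0.5357852  0.10882397 0.14858072] [ 1.08546736 10.19335722 -1.70042553]
```

View pics/b2.png

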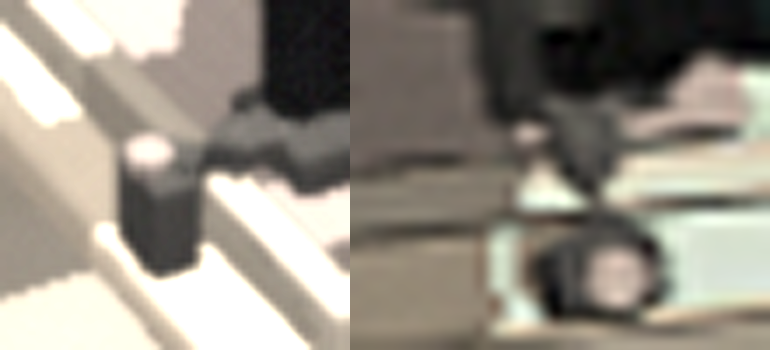

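```bash
python3 -m jog '[[[0,-0.15,0],[0.15,0,0],255],[[0,-0.15,0],[0.15,0,0],255],[[0,-0.15,0],[0.15,0,0],255],[[0,-0.15,0],[0.15,0,0],255],[[0,-0.15,0],[0.15,0,0],255]]'
python3 - <<'E'
from h import *
for i in range(8):
    print(arm.sense()['t'],arm.sense()['tool_pos'].round(4) if hasattr(arm.sense()['tool_pos'],'round') else arm.sense()['tool_pos']);a=arm.camera('side')
cv2.imwrite('pics/c_side.png',a)
E
python3 look.py b3
```

```text
t: 16.35
tool_pos: [0.5358, 0.1091, 0.1486]
tool_rot: [3.128, 0.013, -3.125]
force: [0.3, 9.5, -1.6]
opening: 0.0115
16.35 [0.5358 0.1091 0.1486]
16.4 [0.5358 0.1091 0.1486]
16.45 [0.5358 0.1091 0.1486]
16.5 [0.5358 0.1091 0.1486]
16.55 [0.5357 0.1091 0.1486]
16.6 [0.5357 0.1091 0.1486]
16.65 [0.5357 0.1091 0.1486]
16.7 [0.5358 0.1091 0.1486]
[0.53576707 0.10906975 0.14860411] [ 0.31784152 11.14984051 -1.29624412]
```

View pics/b3.png

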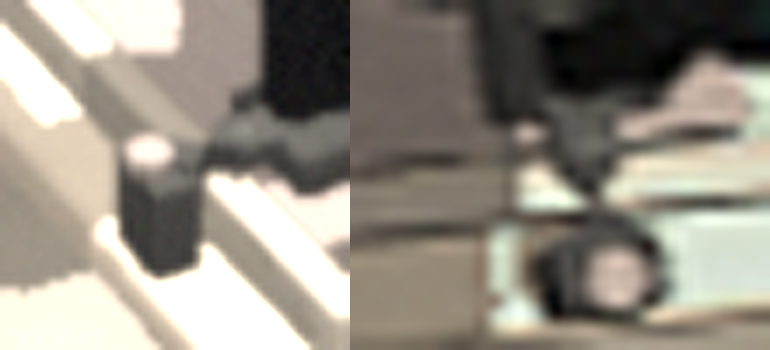

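View pics/c_side.png

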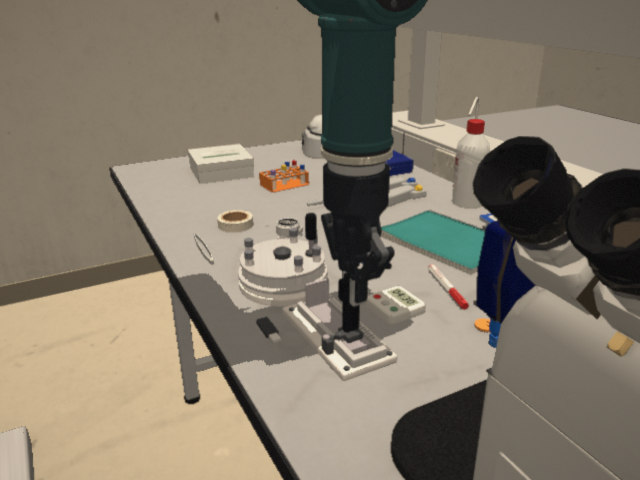

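```bash
python3 -c "
from workcell import arm
print(arm.sign_off())"
```

```text
the job is handed in; nothing more can be done
None
```

I turned the carousel one full counter-clockwise turn, then pulled the gate out to the marker and handed in at about 16.8 s with the fingers still holding it. No verdict was reported.

- **Carousel:** the tool came back to within about 0.4 mm of where it first held the grip. After letting go, the side picture shows the grip in its old place.
- **Gate:** the gate is about 35.5 mm out. The top picture puts the arrow within about 0.5–1 mm of the marker tip, and the side picture shows the two tips meeting. The wrist read a 9–11 N spring pull, and the pose stayed steady for the last 0.35 s I watched.
- **Cameras:** the two cameras' positions for the device differed by a few millimetres. I therefore set the gate by comparing arrow and marker directly in each picture.
- **A slip on my part:** after letting go of the grip I typed one lift with the wrong sign, so the open fingers went down 19 mm beside it. The wrist reading at the end of that row showed no contact, and the next picture showed nothing disturbed.
- **Loose things:** in the last side picture, those in view lie where they did at the start. The pen behind the device was hidden by the arm.

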